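# Pass the peg carrier under the riser to its next station

## Robot

A 7-joint arm with a two-finger parallel gripper is mounted at the origin on the work surface. World frame = base frame: x ahead of the robot, y to its left, z up, the work surface at z = 0. Lengths are in m, angles in rad, forces in N, time in s.
With the tool pointing down it reaches from about 0.4 to 0.85 m from the base axis. Payload 10.4 kg.
Tool frame: the origin (TCP) lies midway between the tips of the shut fingers; the grasp point (between the pads) lies 19 mm behind it; z points along the fingers, y is the direction in which the jaws open and shut (so a half turn about z gives the same grasp; the last joint's range is limited). The gripper opens to 85 mm and grips with 20 to 120 N. Pads are 22 mm wide; open, the fingers measure 114 mm over their backs; the gripper's body (76 mm by 85 mm) begins 54 mm behind the grasp point. The pads swing forward as they close: fully open they stand 13 mm farther back than shut.
Start: joints at [-1.203, 0.332, -0.065, 1.46, 0.022, 1.35, -0.088], TCP at [0.238, 0.578, 0.231] pointing down, gripper open.
Joint ranges: [-2.6, 2.6], [-0.5, 2.12], [-1.47, 1.34], [0.16, 2.42], [-1.27, 4.41], [0.06, 2.06], [-2.6, 2.6]. Speed limits (rad/s): [2.22, 2.22, 2.79, 2.79, 3.14, 3.14, 3.14].

## Interface

Orientations are given as a unit quaternion [x, y, z, w].
In Python, from workcell import manip, camera, camera_info, workorder, nets gives the robot as it stands.
- The arm moves only by the tool apply_moves, never from a script. Its argument "commands" is a list of rows, each a list of 5 numbers: the shift along the tool's x, y, z in m, then the turn about the tool's z in degrees, then the gripper command: -1 is fully open, 1 is shut, values between are in proportion. A call has 1 to 5 rows; each row shifts and turns the pose as measured when the row begins, along the tool's axes as they then stand; what a row does not reach is not made up. A row lasts 1/12 s, in which the tool goes at most 41.7 mm and 7.16 degrees, less where a joint would pass 70% of its speed; a pose out of reach is approached as far as the arm can. A call is refused whole if a number of a shift passes 0.0417 or a number of a turn 7.16, either way. A call with a gripper value outside its range is refused whole. The fingers move at their own pace and stop on an object; "squeeze" is the grip in N (left out, the last holds). Time passes only in rows, so rows that do not move let the fingers close. It gives the time, the measured TCP pose, the force and the opening at its end, in the units of the state.
- manip.get_obs(): the state, without advancing time (a new reading comes with each control period).
- camera(name): name is "side" or "top"; returns (picture, depth): 384x512x3 uint8, red, green, blue; 384x512 float32, m along the optical axis (not along the pixel's ray), 0 where there is no reading.
- camera_info(name): a dict with "camera_matrix" (3x3 intrinsics, pixels), "k1" (the pictures are not rectified: a ray, as slopes to the right and down, at radius r is drawn at 1 + k1 r^2 times it, then the intrinsics apply), "xyz" and "rotation" of the camera in the world. Camera axes: x right, y down, z forward; pixel columns grow to the right and rows downward; lengths in m; the calibration is good to about 2 mm. A picture is of the moment at which its call begins. camera_info takes no time and is no camera call.
- workorder.hand_in(): hands the job in, once; it reports no verdict.
Trained networks look in the newest picture that a camera, given by its name, has taken for a name from the list of things; names that differ only in an ending like _2 or _b are one class to them, and where a whole thing is asked for, a point or a joint stands for the part that bears it (a point fixed in the world has none). Each returns a list of dicts, best first, with "conf" (0 to 1); they miss things now and then, are a little off and sometimes report something else, mostly with a low value. They report only what shows in the picture. A call takes as long as a camera call. They do not tell look-alikes from the thing itself.
- nets.look_for(camera, thing): "rect" ([left, top, width, height] in pixels, round what is visible of it).
- nets.place_of(camera, thing): "xy" ([column, row] in pixels: a listed point, or the origin of a listed thing).
The state is a dict: "clock": time; "joint_pos": joint angles; "joint_velocities": joint speeds; "tau": joint torques, N m; "position": TCP position; "ee_rot": TCP orientation; "ft_force": force on the tool from outside, world axes, zero at the start; "torque": the same for the moment, N m; "grip_width": opening from 0.0 (shut) to 1.0 (fully open).
Only numpy, scipy, OpenCV 4.12 (cv2) and the standard library are available. Lean on these libraries where they do the work, as an engineer would, in place of code of your own. Each camera call takes 0.05 s, during which the arm holds its last target. There are 200 camera calls.

## Task

Two nested steel peg buckets ride on the blue rail carrier, and the pile is too tall for the timber riser that bridges the rail: first lift the top bucket off and stand it upright, wholly on the turntable. Then slide the carrier, with the other bucket still standing in it, right through under the riser until it clicks into the notch of the green station block, neither short of it nor past it. Your gripper does not fit through under the riser, so one hold on the carrier is not enough; leave the spray bottle, the glass canister and the brush where they are.

Things in the scene. Friction and masses are not known exactly. Their poses are not given: they have to be found in the camera images.
- rail: Fixed rail unit on the work surface: white board 135 mm wide and 700 mm long with an aluminium rail on it. Origin: under the middle of the riser, on the work surface, on the rail's centre line. Its y axis runs along the rail, from the start side (-y) to the far side (+y); z up. The rail covers y -310 to +370 mm.
- riser: Timber riser fixed over the rail, a closed-sided bridge; same origin and axes as the rail. It covers y -40 to +40 mm and x -87 to +93 mm. The tunnel runs along y from x -50 to +56 mm and from the board up to 104 mm above the work surface; top of the riser at 120 mm; the brush lies on it and reaches 150 mm. One bucket on the carrier reaches 90 mm and passes, the pile reaches 130 mm and does not.
- carrier (a joint): Slide of the blue carrier along the rail's +y, in m: 0 at the start station, travel -0.02 to 0.41. The carrier's centre lies at y = value - 0.175 in the rail frame. The carrier is a blue tray 84 x 220 mm, top of deck 30 mm above the work surface, with 2 N of drag. A spring roller on its +x side drops into the notches of the station blocks; going in or out takes about 6 to 8 N along the rail.
- carrier_centre (a point): Centre of the carrier's deck, on its top face, where the lower bucket stands inside a low 6 mm square curb. Axes as the rail's.
- post_start (a point): Upright round steel post on the carrier's start-side (-y) end, 95 mm from its centre: 16 mm in diameter, from the deck up to 92 mm above the work surface, with a black cap 20 mm wide on its top 7 mm. The point is on the post's axis, 72 mm above the work surface (height to grip).
- post_far (a point): The same post on the carrier's far-side (+y) end, 95 mm from its centre; the point is on its axis, 72 mm above the work surface.
- station_notch (a point): The next station: the middle of the notch of the green station block (white line on its top), projected on the rail's centre line at 30 mm height. The block is clamped beside the rail beyond the riser, its place varies. The carrier is home when carrier_centre lies level with this point along the rail. Axes as the rail's.
- bucket_top: Upper steel peg bucket: open, round, tapered, 60 mm high, 64 mm wide at the rim and 47 mm at the foot, wall 3 mm, ribbed, 0.12 kg. Four grey stacking lugs, 20 to 26 mm above its foot and reaching 36 mm from its axis, rest on the rim of the lower bucket, so that it stands 40 mm higher than that one. Origin: centre of its underside, z up.
- bucket_low: Lower bucket, the same kind; it stands on the carrier. Origin: centre of its underside, z up.
- turntable_top (a point): Centre of the upper face of the small white plastic turntable with a black rubber top, 150 mm in diameter, 30 mm above the work surface; it turns freely about the upright axis.
- spray: Bystander: closed lavender spray bottle, 62 mm in diameter, 190 mm high. Origin: centre of its underside.
- canister: Bystander: glass canister with wire clip, 90 mm in diameter, 130 mm high. Origin: centre of its underside.
- brush: Bystander: scraping brush with a rubber edge lying across the top of the riser, 137 x 48 x 30 mm. Origin: centre of its underside.
Mind the look-alikes: they are no part of the job. What is shaped like the bucket_top but orange or red is not meant.

How it is judged:
On the way, in this order (a step that is already met when the one before it is completed fails the run):
1. the top bucket stands upright and released on the turntable (horizontal distance between bucket_top and turntable_top below 0.055 m and z of bucket_top in the frame of turntable_top between -0.006 and 0.006 m and angle between bucket_top's own z axis and vertical below 0.12 rad and contact force between the fingers and anything else below 0.2 N), for 0.2 s.
2. the carrier, with the lower bucket standing in it, is in the notch of the green station (y of carrier_centre in the frame of station_notch between -0.004 and 0.004 m and distance between bucket_low and carrier_centre below 0.012 m and angle between bucket_low's own z axis and vertical below 0.12 rad), for 0.2 s.
At the end, for the whole second after the job is handed in: The top bucket stands upright (within 7 degrees) at rest on the turntable, its axis within 55 mm of the turntable's centre; the carrier rests within 4 mm of the green station's notch along the rail, the lower bucket standing upright in its curb, within 12 mm of the carrier's centre (all of step 2 and horizontal distance between bucket_top and turntable_top below 0.055 m and z of bucket_top in the frame of turntable_top between -0.006 and 0.006 m and angle between bucket_top's own z axis and vertical below 0.12 rad and linear speed of each of bucket_top, bucket_low below 0.02 m/s and velocity of joint carrier below 0.01 m/s); the robot touches nothing.
It fails at once if the spray bottle is moved by more than 25 mm (distance of spray from where it was at the start of the episode above 0.025 m).
It fails at once if the glass canister is moved by more than 25 mm (distance of canister from where it was at the start of the episode above 0.025 m).
It fails at once if the brush is moved by more than 25 mm (distance of brush from where it was at the start of the episode above 0.025 m).
It also fails if it takes over 67 s, if anything falls off the work surface, if the arm or the gripper's body presses on something with over 40 N, if the wrist force passes 120 N, or if a joint passes its speed limit or range.

## Working session

There is one attempt and no reset: what is moved stays moved. The work goes in short steps, Python scripts to look and compute and a tool call to move; the robot and the scene stay as the last step left them, time stands still between calls to the robot, and variables do not carry over. Pictures are saved under pics/ and viewed, about 8 in all and at most 12, crops included, and the job is handed in when it is done.

Besides the shell and the picture viewer there is one more tool, called after "Emit:" as name([rows], argument=value, ...), one row to a line, values as JSON. apply_moves: Moves the arm, as the interface text tells. Its arguments: {"type":"object","properties":{"commands":{"type":"array","items":{"type":"array","items":{"type":"number"}}},"squeeze":{"type":"number"}},"required":["commands"]}

```bash
mkdir -p pics; cat > h.py <<'E'
import numpy as np, cv2
from workcell import manip, camera, camera_info, workorder, nets
from scipy.spatial.transform import Rotation as R
def cam(n):
    i=camera_info(n); K=np.array(i["camera_matrix"]); r=np.array(i["rotation"])
    if r.shape!=(3,3): r=R.from_quat(r).as_matrix()
    return K,i["k1"],np.array(i["xyz"]),r
def ray(n,uv):
    K,k1,t,r=cam(n)
    p=cv2.undistortPoints(np.array([[uv]],float),K,np.array([k1,0,0,0.]))[0,0]
    return t,r@np.array([p[0],p[1],1])
def at_z(n,uv,z):
    t,d=ray(n,uv); return t+d*(z-t[2])/d[2]
def at_d(n,uv,dep):
    t,d=ray(n,uv); return t+d*dep
def proj(n,P):
    K,k1,t,r=cam(n); 
    return cv2.projectPoints(np.atleast_2d((np.atleast_2d(P)-t)@r),np.zeros(3),np.zeros(3),K,np.array([k1,0,0,0.]))[0][:,0]
def cloud(n,dep):
    K,k1,t,r=cam(n); h,w=dep.shape
    u,v=np.meshgrid(np.arange(w),np.arange(h)); p=cv2.undistortPoints(np.stack([u.ravel(),v.ravel()],1).astype(float)[:,None],K,np.array([k1,0,0,0.]))[:,0]
    c=np.c_[p,np.ones(len(p))]*dep.reshape(-1,1); return (c@r.T+t).reshape(h,w,3)
def save(n,im): cv2.imwrite("pics/"+n,cv2.cvtColor(im,cv2.COLOR_RGB2BGR))
E
python3 - <<'E'
from h import *
np.set_printoptions(precision=4,suppress=True)
o=manip.get_obs(); print(o)
for n in("top","side"):
    im,d=camera(n); save(n+"0.png",im); np.save(n+"0.npy",d); print(n,cam(n)[2],cam(n)[3].tolist())
    for th in["bucket_top","bucket_low","carrier_centre","post_start","post_far","station_notch","turntable_top","spray","canister","brush","rail"]:
        r=nets.place_of(n,th)
        print(th,[(np.round(x["xy"]).tolist(),round(x["conf"],2)) for x in r[:3]])
E
```

```text
{'clock': 0.0, 'joint_pos': array([-1.2026,  0.3329, -0.0647,  1.461 ,  0.0216,  1.3499, -0.0885]), 'joint_velocities': array([ 0.001 , -0.0023,  0.0007, -0.0006, -0.0007, -0.0004,  0.0015]), 'tau': array([  0.0008, -62.5444,   0.0498, -39.1603,   0.0163,   0.0099,
         0.    ]), 'position': array([0.2379, 0.5775, 0.2305]), 'ee_rot': array([ 0.1942,  0.981 , -0.0007, -0.0001]), 'ft_force': array([0.5004, 0.1525, 0.7719]), 'torque': array([0.023 , 0.0099, 0.0165]), 'grip_width': 0.9919126883752849}
top [ 0.4026 -0.002   1.1126] [[-0.01665006064062683, -0.9874581088348221, 0.15700082412847516], [-0.9997452690803618, 0.018834524516925653, 0.012436142394519872], [-0.01523720552131845, -0.15675376863915672, -0.9875201686979984]]
bucket_top [([330.0, 195.0], 0.97), ([338.0, 139.0], 0.84), ([300.0, 143.0], 0.58)]
bucket_low [([328.0, 198.0], 0.5)]
carrier_centre [([327.0, 196.0], 0.8)]
post_start [([349.0, 268.0], 0.61), ([361.0, 188.0], 0.56)]
post_far [([293.0, 200.0], 0.71), ([364.0, 187.0], 0.45)]
station_notch []
turntable_top [([349.0, 268.0], 0.85)]
spray [([259.0, 135.0], 0.77)]
[... 153 characters left out ...]
0.8858133777255317, -0.2620723017592972, 0.3829526974615389], [-0.46401936027183766, -0.4921582612542732, 0.7365231015875099], [-0.0045489708066306644, -0.8301194820805947, -0.5575669935844894]]
bucket_top [([301.0, 255.0], 0.93), ([370.0, 269.0], 0.71), ([328.0, 240.0], 0.68)]
bucket_low [([299.0, 270.0], 0.84)]
carrier_centre [([296.0, 273.0], 0.62)]
post_start [([221.0, 322.0], 0.66), ([332.0, 285.0], 0.64)]
post_far [([269.0, 233.0], 0.76), ([302.0, 257.0], 0.36)]
station_notch []
turntable_top [([221.0, 319.0], 0.74)]
spray [([318.0, 216.0], 0.7), ([335.0, 284.0], 0.25)]
canister [([126.0, 203.0], 0.8), ([269.0, 231.0], 0.16)]
brush [([251.0, 198.0], 0.71)]
rail [([250.0, 240.0], 0.64)]
```

View pics/top0.png

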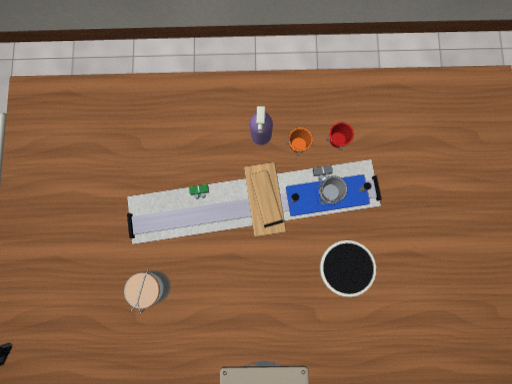

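View pics/side0.png

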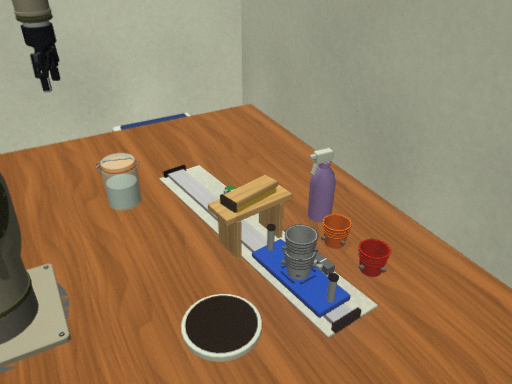

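Top view: the steel pile is at (333,188) on the blue carrier. The orange bucket at (300,140) and the red one at (341,133) are look-alikes and don't match "steel". The green block is at (199,189), the posts at (295,197) and (367,186), the turntable at (348,268), the spray at (261,125) and the canister at (143,290). Next I'll measure these and check a crop.

```bash
python3 - <<'E'
from h import *
np.set_printoptions(precision=4,suppress=True)
im=cv2.cvtColor(cv2.imread("pics/top0.png"),cv2.COLOR_BGR2RGB); d=np.load("top0.npy")
C=cloud("top",d); hsv=cv2.cvtColor(im,cv2.COLOR_RGB2HSV); Z=C[...,2]
u,v=np.meshgrid(np.arange(512),np.arange(384))
def box(l,t,r,b): return (u>=l)&(u<=r)&(v>=t)&(v<=b)
# white board: low-saturation bright, z<.03
def mar(m,name):
    P=C[m][:,:2]; (c,s,a)=cv2.minAreaRect(P.astype(np.float32)*1000); print(name,m.sum(),"rect",np.array(c),np.array(s),a,"z",np.median(Z[m]))
blue=(hsv[...,0]>105)&(hsv[...,0]<125)&(hsv[...,1]>180)&box(270,160,390,230)&(abs(Z-.03)<.012); mar(blue,"blue")
gm=(hsv[...,0]>50)&(hsv[...,0]<90)&(hsv[...,1]>100)&box(180,170,220,205); mar(gm,"green"); print("green uv",u[gm].mean(),v[gm].mean(),"z",np.percentile(Z[gm],[5,50,95]))
ri=box(235,150,295,245)&(abs(Z-.12)<.008); mar(ri,"riser")
bl=box(310,235,385,305)&(abs(Z-.03)<.006); mar(bl,"turnt")
rim=box(310,165,350,215)&(abs(Z-.13)<.008); mar(rim,"rimtop")
for l in (285,355):
    p=box(l,178,l+22,205)&(abs(Z-.092)<.008); mar(p,"post")
bd=box(125,160,382,245)&(Z>.004)&(Z<.03)&(hsv[...,1]<60); mar(bd,"board")
for n,uv in(("spray",(318,216)),("canister",(126,203))): print(n,at_z("side",uv,0))
save("c1.png",np.hstack([cv2.resize(im[170:210,180:220],(400,400),interpolation=2),cv2.resize(im[160:220,320-35:320+60][:, :],(0,0),fx=4,fy=400/60,interpolation=2)[:400,:400]]))
E
```

```text
blue 1525 rect [ 566.0067 -184.5145] [ 80.022  215.8708] 7.753034591674805 z 0.03057215614805564
green 131 rect [511.5505  84.2266] [273.9956  46.0389] 47.89801788330078 z 0.025982509470957593
green uv 198.38931297709922 189.35114503816794 z [0.014  0.026  0.0299]
riser 1223 rect [547.5312 -11.9283] [180.6989  79.9463] 7.6304779052734375 z 0.12031083557316025
turnt 2488 rect [ 368.6112 -230.6401] [146.4955 147.3039] 87.97203826904297 z 0.03004833514687011
rimtop 171 rect [ 567.6133 -185.5542] [62.9747 64.9847] 43.318115234375 z 0.13025248517546273
post 45 rect [554.993  -91.5047] [15.6272 16.5861] 87.85076141357422 z 0.09206389433350703
post 45 rect [ 580.1926 -279.709 ] [17.4398 16.9611] 81.98094177246094 z 0.09235201587695285
board 7091 rect [507.4385  12.8959] [235.0643 699.0437] 7.7167205810546875 z 0.008688229184880214
spray [ 0.7472 -0.0043  0.    ]
canister [0.3272 0.2866 0.    ]
```

View pics/c1.png

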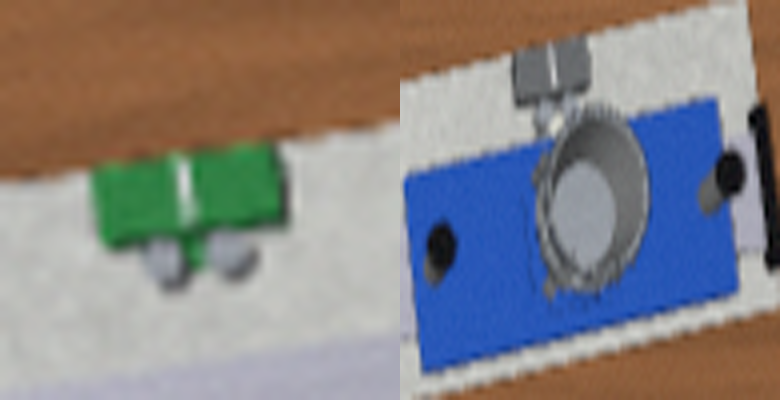

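Confirmed: the ribbed grey pile on the blue carrier is the steel pair. The white line of the green station is at about (198.2,188.5) in the full image. Next I'll get the lug directions, the station travel and the first move.

```bash
cat >> h.py <<'E'
def go(target,yaw=None):
    "shift in tool axes to target, turn in degrees to bring tool y to world angle yaw (mod 180)"
    o=manip.get_obs(); M=R.from_quat(o["ee_rot"]).as_matrix()
    s=M.T@(np.array(target)-o["position"]); y=np.degrees(np.arctan2(M[1,1],M[0,1]))
    t=None if yaw is None else -((yaw-y+90)%180-90)
    print("t %.2f"%o["clock"],"pos",o["position"].round(4),"F",o["ft_force"].round(1),"grip",round(o["grip_width"],3),"q7 %.2f"%o["joint_pos"][6],"yaw %.1f"%y,"shift",s.round(4),"turn",t)
E
python3 - <<'E'
from h import *
np.set_printoptions(precision=4,suppress=True)
im=cv2.cvtColor(cv2.imread("pics/top0.png"),cv2.COLOR_BGR2RGB)
e=np.array([-.1327,.9912]); g=at_z("top",(198.2,188.6),.03); s=at_z("top",(323.3,170),.03)
print("green",g,"start",s,"travel",(g-s)[:2]@e)
O=np.array([.5673,-.1856])+.175*e; print("orig",O,"y green",(g[:2]-O)@e, "y start",(s[:2]-O)@e)
for n in("top","side"):
    C=cloud(n,np.load(n+"0.npy")).reshape(-1,3); q=C-[.5675,-.1855,0]; r=np.hypot(q[:,0],q[:,1]); m=(q[:,2]>.106)&(q[:,2]<.119)&(r<.042)&(r>.0315)
    print(n,sorted(zip(np.degrees(np.arctan2(q[m,1],q[m,0])).round().tolist(),(r[m]*1000).round().tolist(),(q[m,2]*1000).round().tolist())))
go((.5675,-.1855,.231),67)
i=cv2.cvtColor(cv2.imread("pics/side0.png"),cv2.COLOR_BGR2RGB)
save("c2.png",np.hstack([cv2.resize(i[220:290,270:340],(500,500),interpolation=2)]))
E
```

```text
green [0.5899 0.1692 0.03  ] start [ 0.6354 -0.1773  0.03  ] travel 0.34952273409530266
orig [ 0.5441 -0.0121] y green 0.17366433720501553 y start -0.1758583968902871
top []
side []
t 1.20 pos [0.2381 0.5779 0.2314] F [-0.6 -0.3  0.1] grip 1.003 q7 -0.09 yaw 67.6 shift [-0.5954 -0.5804  0.0003] turn 0.6103762062208204
```

View pics/c2.png

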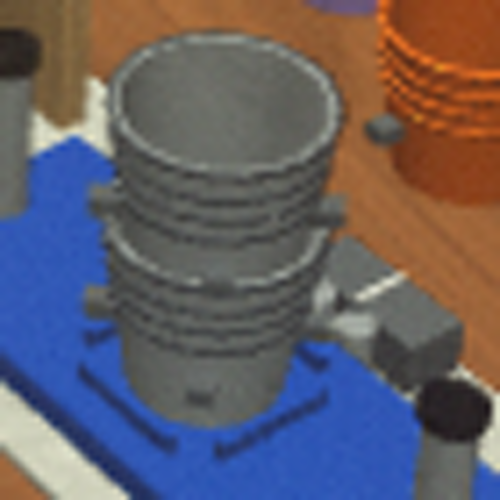

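Lugs sit roughly at 55° plus multiples of 90° in world, so jaws at 97.6° (along the rail) fall between them. The station needs 0.3495 m of travel.

Emit:
apply_moves([
  [-0.025,-0.025,0,-6,-1],
  [-0.025,-0.025,0,-6,-1],
  [-0.025,-0.025,0,-6,-1],
  [-0.025,-0.025,0,-6,-1],
  [-0.025,-0.025,0,-6,-1],
], squeeze=40)

```text
clock: 1.62
position: [0.3326, 0.4359, 0.2295]
ee_rot: [-0.083, 0.997, 0.001, -0.002]
ft_force: [1.2, 1.0, -0.2]
grip_width: 0.998
```

```bash
python3 -c "
from h import *
go((.5675,-.1855,.231),97.6)"
```

```text
t 1.62 pos [0.3326 0.4359 0.2295] F [ 1.2  1.  -0.2] grip 0.998 q7 0.73 yaw 99.5 shift [-0.1291 -0.6516 -0.0034] turn 1.9020260894486114
```

Emit:
apply_moves([
  [-0.008,-0.041,0,1,-1],
  [-0.008,-0.041,0,0,-1],
  [-0.008,-0.041,0,0,-1],
  [-0.008,-0.041,0,0,-1],
  [-0.008,-0.041,0,0,-1],
])

```text
clock: 2.03
position: [0.4053, 0.24, 0.229]
ee_rot: [-0.078, 0.997, 0.002, -0.001]
ft_force: [1.1, -0.1, 0.1]
grip_width: 0.997
```

Emit:
apply_moves([
  [-0.008,-0.041,0,0,-1],
  [-0.008,-0.041,0,0,-1],
  [-0.008,-0.041,0,0,-1],
  [-0.008,-0.041,0,0,-1],
  [-0.008,-0.041,0,0,-1],
])

```text
clock: 2.45
position: [0.4747, 0.0435, 0.2296]
ee_rot: [-0.078, 0.997, 0.004, 0.001]
ft_force: [1.5, 0.4, 0.2]
grip_width: 0.998
```

```bash
python3 -c "
from h import *
go((.5675,-.1855,.231),97.6)"
```

```text
t 2.45 pos [0.4747 0.0435 0.2296] F [1.5 0.4 0.2] grip 0.998 q7 1.55 yaw 99.0 shift [-0.056  -0.2407 -0.003 ] turn 1.368361702701506
```

Emit:
apply_moves([
  [-0.01,-0.04,0,1,-1],
  [-0.01,-0.04,0,0,-1],
  [-0.01,-0.04,0,0,-1],
  [-0.01,-0.04,0,0,-1],
  [-0.01,-0.04,0,0,-1],
])

```text
clock: 2.87
position: [0.5515, -0.1501, 0.2305]
ee_rot: [-0.07, 0.998, 0.004, 0.004]
ft_force: [0.5, 0.9, -0.5]
grip_width: 1.001
```

Emit:
apply_moves([
  [-0.006,-0.035,0.005,0,-1],
  [0,0,0,0,-1],
])

```text
clock: 3.03
position: [0.5629, -0.1939, 0.2253]
ee_rot: [-0.066, 0.998, 0.002, 0.004]
ft_force: [-1.7, -0.9, -0.6]
grip_width: 1.0
```

```bash
python3 -c "
from h import *
go((.5675,-.1855,.11),97.6)"
```

```text
t 3.03 pos [ 0.5629 -0.1939  0.2253] F [-1.7 -0.9 -0.6] grip 1.0 q7 2.09 yaw 97.6 shift [-0.0047  0.0075  0.1154] turn -0.020749073433123044
```

Emit:
apply_moves([
  [-0.005,0.007,0.03,0,-1],
  [0,0,0.03,0,-1],
  [0,0,0,0,-1],
])

```text
clock: 3.28
position: [0.5684, -0.191, 0.1648]
ee_rot: [-0.063, 0.998, -0.0, 0.005]
ft_force: [-0.7, 0.5, -0.4]
grip_width: 0.999
```

```bash
python3 -c "
from h import *
go((.5675,-.1855,.098),97.6)"
```

```text
t 3.28 pos [ 0.5684 -0.191   0.1648] F [-0.7  0.5 -0.4] grip 0.999 q7 2.10 yaw 97.2 shift [0.0009 0.0057 0.0668] turn -0.4132461800818419
```

Emit:
apply_moves([
  [0,0.006,0.02,0,-1],
  [0,0.001,0.02,0,-1],
  [0,0,0.02,0,-1],
  [0,0,0.006,0,-1],
  [0,0,0,0,-1],
])

```text
clock: 3.7
position: [0.57, -0.1833, 0.1017]
ee_rot: [-0.063, 0.998, -0.0, 0.007]
ft_force: [0.3, -0.3, -0.1]
grip_width: 0.999
```

```bash
python3 -c "
from h import *
go((.5675,-.1855,.098),97.6)"
```

```text
t 3.70 pos [ 0.57   -0.1833  0.1017] F [ 0.3 -0.3 -0.1] grip 0.999 q7 2.12 yaw 97.2 shift [ 0.0028 -0.0019  0.0037] turn -0.35029601036073643
```

Emit:
apply_moves([
  [0.002,-0.002,0.003,0,-1],
  [0,0,0,0,1],
  [0,0,0,0,1],
  [0,0,0,0,1],
  [0,0,0,0,1],
], squeeze=30)

```text
clock: 4.12
position: [0.5706, -0.186, 0.1044]
ee_rot: [-0.063, 0.998, -0.0, 0.01]
ft_force: [0.5, -0.7, -1.8]
grip_width: 0.728
```

Emit:
apply_moves([
  [0,0,0,0,1],
  [0,0,-0.02,0,1],
  [0,0,-0.03,0,1],
  [0,0,-0.03,0,1],
  [0,0,0,0,1],
])

```text
clock: 4.53
position: [0.5674, -0.1862, 0.1862]
ee_rot: [-0.063, 0.998, -0.0, 0.008]
ft_force: [0.4, -1.1, -0.2]
grip_width: 0.728
```

```bash
python3 - <<'E'
from h import *
go((.3686,-.2306,.17),97.6)
a,_=camera("side"); save("s1.png",cv2.resize(a[180:350,170:390],(660,510)))
E
```

```text
t 4.53 pos [ 0.5674 -0.1862  0.1862] F [ 0.4 -1.1 -0.2] grip 0.728 q7 2.08 yaw 97.2 shift [ 0.2031 -0.019   0.0131] turn -0.3622659954753118
```

View pics/s1.png

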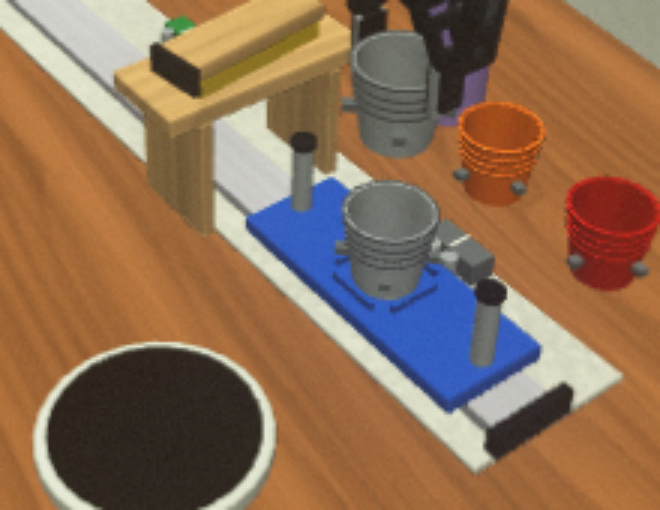

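Top bucket is lifted and upright at (395,95) in the crop, and the lower one is still in its curb. Now over to the turntable.

Emit:
apply_moves([
  [0.04,-0.004,0,0,1],
  [0.04,-0.004,0,0,1],
  [0.04,-0.004,0,0,1],
  [0.04,-0.004,0,0,1],
  [0.03,-0.002,0,0,1],
])

```text
clock: 5.0
position: [0.3777, -0.2254, 0.1743]
ee_rot: [-0.069, 0.998, -0.001, 0.003]
ft_force: [-0.6, -1.6, -0.6]
grip_width: 0.734
```

Emit:
apply_moves([
  [0,0,0.01,0,1],
  [0,0,0,0,1],
])

```text
clock: 5.17
position: [0.3714, -0.2266, 0.1626]
ee_rot: [-0.066, 0.998, 0.001, 0.003]
ft_force: [0.7, 0.3, -1.5]
grip_width: 0.724
```

```bash
python3 - <<'E'
from h import *
go((.3686,-.2306,.0635),97.6)
E
```

```text
t 5.17 pos [ 0.3714 -0.2266  0.1626] F [ 0.7  0.3 -1.5] grip 0.724 q7 2.11 yaw 97.6 shift [ 0.0039 -0.0038  0.0991] turn -0.04800019896559604
```

Emit:
apply_moves([
  [0.003,-0.003,0.03,0,1],
  [0,0,0.03,0,1],
  [0,0,0.02,0,1],
  [0,0,0.01,0,1],
  [0,0,0,0,1],
])

```text
clock: 5.58
position: [0.3712, -0.2297, 0.0693]
ee_rot: [-0.066, 0.998, 0.0, 0.004]
ft_force: [0.1, -0.1, -1.6]
grip_width: 0.732
```

```bash
python3 - <<'E'
from h import *
go((.3686,-.2306,.0635),97.6)
E
```

```text
t 5.58 pos [ 0.3712 -0.2297  0.0693] F [ 0.1 -0.1 -1.6] grip 0.732 q7 2.22 yaw 97.6 shift [ 0.0027 -0.0006  0.0057] turn -0.014172675868096007
```

Emit:
apply_moves([
  [0,0,0.003,0,1],
  [0,0,0.003,0,1],
  [0,0,0.002,0,1],
  [0,0,0,0,1],
])

```text
clock: 5.92
position: [0.3738, -0.2295, 0.0632]
ee_rot: [-0.067, 0.998, 0.0, 0.004]
ft_force: [-0.7, -0.1, -1.7]
grip_width: 0.733
```

Emit:
apply_moves([
  [0,0,0.002,0,1],
  [0,0,0.002,0,1],
  [0,0,0,0,1],
])

```text
clock: 6.17
position: [0.3776, -0.2296, 0.0635]
ee_rot: [-0.068, 0.998, 0.001, 0.007]
ft_force: [-0.5, -0.3, -2.5]
grip_width: 0.73
```

```bash
python3 - <<'E'
from h import *
go((.3686,-.2306,.0605),97.6)
print(manip.get_obs()["joint_pos"].round(3))
a,d=camera("side"); save("s2.png",cv2.resize(a[230:360,150:310],(640,520),interpolation=2))
E
```

```text
t 6.17 pos [ 0.3776 -0.2296  0.0635] F [-0.5 -0.3 -2.5] grip 0.73 q7 2.24 yaw 97.7 shift [0.0091 0.0002 0.0029] turn 0.14728585537751826
[-0.178  0.103  0.662  2.148 -0.091  0.903  2.243]
```

View pics/s2.png

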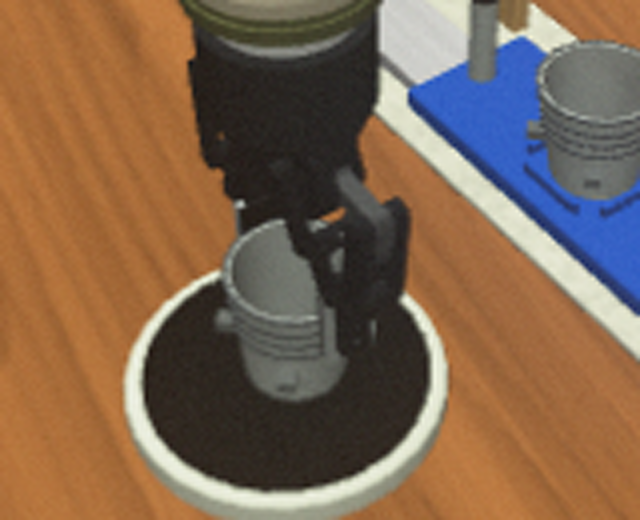

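```bash
python3 - <<'E'
from h import *
c=np.array([.375,-.2296])
v=np.array([.146,-.761])-c; v/=np.linalg.norm(v); w=np.array([-v[1],v[0]])
for z in(.03,.033,.036): print(z,proj("side",np.r_[c+v*.0235,z]),proj("side",np.r_[c+v*.032,z+.06]),proj("side",np.r_[c,z+.06]))
E
```

```text
0.03 [[224.62571421 331.17140748]] [[223.74280006 311.62348362]] [[223.13017622 297.96007023]]
0.033 [[224.57530475 330.05133335]] [[223.68781445 310.40664374]] [[223.07565029 296.75650421]]
0.036 [[224.52468613 328.92686683]] [[223.63258736 309.18476267]] [[223.02089168 295.54809928]]
```

Emit:
apply_moves([
  [0.003,0,0.004,0,1],
  [0,0,0.003,0,1],
])

```text
clock: 6.38
position: [0.3794, -0.2291, 0.0608]
ee_rot: [-0.068, 0.998, 0.002, 0.011]
ft_force: [-16.1, 7.2, 47.7]
grip_width: 0.73
```

Contact, pressing firmly. I'll relax and open.

Emit:
apply_moves([
  [0,0,-0.002,0,1],
  [0,0,0,0,1],
  [0,0,0,0,-1],
  [0,0,0,0,-1],
  [0,0,0,0,-1],
])

```text
clock: 6.8
position: [0.3813, -0.2293, 0.0642]
ee_rot: [-0.069, 0.998, 0.001, 0.013]
ft_force: [0.2, -0.5, 0.4]
grip_width: 0.998
```

```bash
python3 - <<'E'
from h import *
go((.3776,-.23,.15),97.6)
E
```

```text
t 6.80 pos [ 0.3813 -0.2293  0.0642] F [ 0.2 -0.5  0.4] grip 0.998 q7 2.25 yaw 97.9 shift [ 0.0015 -0.0001 -0.0859] turn 0.280057802167633
```

Emit:
apply_moves([
  [0,0,-0.02,0,-1],
  [0,0,-0.035,0,-1],
  [0,0,-0.035,0,-1],
  [0,0,-0.03,0,-1],
  [0,0,-0.01,0,-1],
])

```text
clock: 7.22
position: [0.3742, -0.2295, 0.195]
ee_rot: [-0.068, 0.998, 0.001, 0.008]
ft_force: [0.4, -0.9, 0.1]
grip_width: 0.997
```

Emit:
apply_moves([
  [-0.04,0,0,0,-1],
  [-0.04,-0.01,0,0,-1],
  [-0.04,-0.01,0,0,-1],
  [-0.04,-0.01,0,0,-1],
  [-0.03,-0.01,0,0,-1],
])

```text
clock: 7.63
position: [0.5708, -0.2441, 0.2052]
ee_rot: [-0.067, 0.998, 0.004, 0.016]
ft_force: [-0.5, -0.1, 0.7]
grip_width: 1.002
```

```bash
python3 - <<'E'
from h import *
go((.580,-.2797,.19),97.6)
a,d=camera("top"); C=cloud("top",d)
b=C[(abs(C[...,2]-.09)<.004)&(np.hypot(C[...,0]-.378,C[...,1]+.23)<.05)]; print(len(b),b.mean(0),b[:,:2].min(0),b[:,:2].max(0),b[:,2].min(),b[:,2].max())
a,d=camera("side"); save("s3.png",cv2.resize(a[180:350,170:390],(660,510)))
E
```

```text
t 7.63 pos [ 0.5708 -0.2441  0.2052] F [-0.5 -0.1  0.7] grip 1.002 q7 2.23 yaw 97.7 shift [-0.0038 -0.0366  0.0152] turn 0.11715674290877587
8 [ 0.3911505  -0.20275321  0.0905061 ] [ 0.38253541 -0.20772449] [ 0.39978254 -0.19893559] 0.08848303102365218 0.09187687180957482
```

View pics/s3.png

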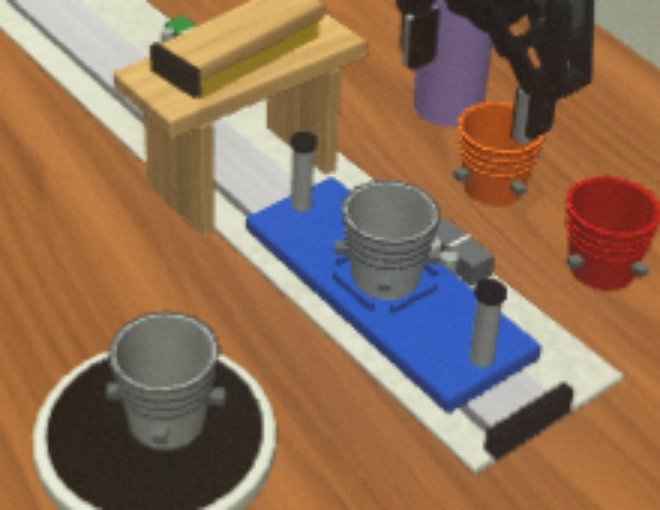

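Top bucket stands upright near the turntable's centre, and the carrier is unchanged. Now the start post.

Emit:
apply_moves([
  [-0.004,-0.036,0.01,0,-0.2],
  [0,0,0.03,0,-0.2],
  [0,0,0.03,0,-0.2],
  [0,0,0,0,-0.2],
])

```text
clock: 8.07
position: [0.5837, -0.2803, 0.129]
ee_rot: [-0.069, 0.998, 0.002, 0.013]
ft_force: [-1.6, 0.1, -1.2]
grip_width: 0.6
```

```bash
python3 - <<'E'
from h import *
go((.580,-.2797,.051),97.6)
E
```

```text
t 8.07 pos [ 0.5837 -0.2803  0.129 ] F [-1.6  0.1 -1.2] grip 0.6 q7 2.32 yaw 97.9 shift [0.0056 0.0009 0.0778] turn 0.29974660840638023
```

Emit:
apply_moves([
  [0.004,0,0.03,0,-0.2],
  [0,0,0.03,0,-0.2],
  [0,0,0.015,0,-0.2],
  [0,0,0,0,-0.2],
])

```text
clock: 8.4
position: [0.5812, -0.2809, 0.0548]
ee_rot: [-0.068, 0.998, 0.002, 0.014]
ft_force: [0.1, 1.0, -0.5]
grip_width: 0.594
```

```bash
python3 - <<'E'
from h import *
go((.580,-.2797,.051),97.6)
E
```

```text
t 8.40 pos [ 0.5812 -0.2809  0.0548] F [ 0.1  1.  -0.5] grip 0.594 q7 2.36 yaw 97.9 shift [0.0012 0.0014 0.0038] turn 0.251149139221738
```

Emit:
apply_moves([
  [0.001,0.001,0.003,0,1],
  [0,0,0,0,1],
  [0,0,0,0,1],
  [0,0,0,0,1],
  [0,0,0,0,1],
], squeeze=50)

```text
clock: 8.82
position: [0.5801, -0.2775, 0.0552]
ee_rot: [-0.069, 0.997, 0.003, 0.014]
ft_force: [5.1, -3.6, -18.3]
grip_width: 0.207
```

Emit:
apply_moves([
  [0,0.006,0,0,1],
  [0,0.008,0,0,1],
  [0,0.01,0,0,1],
  [0,0.01,0,0,1],
  [0,0.01,0,0,1],
])

```text
clock: 9.23
position: [0.5759, -0.2444, 0.0551]
ee_rot: [-0.066, 0.998, -0.007, 0.018]
ft_force: [4.4, -3.8, -12.2]
grip_width: 0.203
```

```bash
python3 - <<'E'
from h import *
e=np.array([-.1327,.9912]);O=np.array([.5441,-.0121])
print((manip.get_obs()["position"][:2]-O)@e)
go(np.r_[O-.1*e,.052],97.6)
E
```

```text
-0.23451818945789737
t 9.23 pos [ 0.5759 -0.2444  0.0551] F [  4.4  -3.8 -12.2] grip 0.203 q7 2.29 yaw 97.5 shift [0.001  0.1345 0.001 ] turn -0.09531061952192488
```

Emit:
apply_moves([
  [0,0.013,0.0005,0,1],
  [0,0.013,0,0,1],
  [0,0.013,0,0,1],
  [0,0.013,0,0,1],
  [0,0.013,0,0,1],
])

```text
clock: 9.65
position: [0.5671, -0.1795, 0.0551]
ee_rot: [-0.064, 0.998, -0.009, 0.019]
ft_force: [3.6, -2.7, -12.9]
grip_width: 0.205
```

Emit:
apply_moves([
  [0,0.013,0,0,1],
  [0,0.013,0,0,1],
  [0,0.01,0,0,1],
  [0,0.008,0,0,1],
  [0,0,0,0,1],
])

```text
clock: 10.07
position: [0.5604, -0.1299, 0.055]
ee_rot: [-0.066, 0.998, -0.009, 0.019]
ft_force: [2.0, 1.4, -13.5]
grip_width: 0.209
```

```bash
python3 - <<'E'
from h import *
e=np.array([-.1327,.9912]);O=np.array([.5441,-.0121])
print((manip.get_obs()["position"][:2]-O)@e)
go(np.r_[O-.1*e,.052],97.6)
a,d=camera("side"); save("s4.png",cv2.resize(a[150:320,170:390],(660,510)))
E
```

```text
-0.11895290135794022
t 10.07 pos [ 0.5604 -0.1299  0.055 ] F [  2.    1.4 -13.5] grip 0.209 q7 2.07 yaw 97.5 shift [0.0007 0.019  0.0026] turn -0.10336400880972008
```

View pics/s4.png

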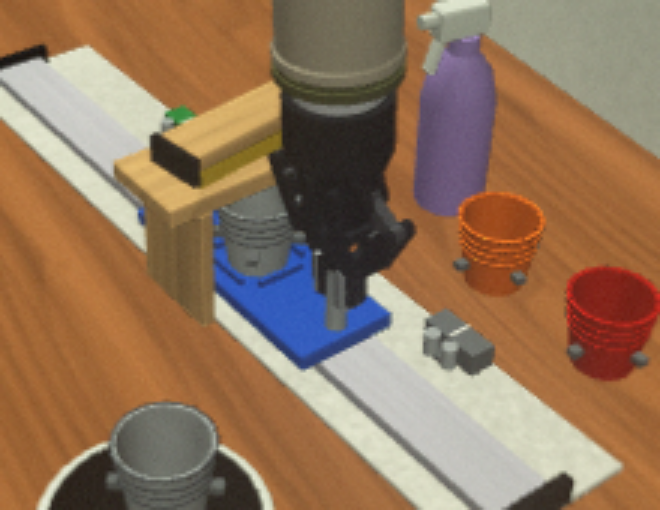

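Emit:
apply_moves([
  [0,0.012,0,0,1],
  [0,0.01,0,0,1],
  [0,0.004,0,0,1],
  [0,0,0,0,1],
])

```text
clock: 10.45
position: [0.5572, -0.1064, 0.0551]
ee_rot: [-0.064, 0.998, -0.01, 0.02]
ft_force: [1.5, 1.0, -10.7]
grip_width: 0.207
```

Emit:
apply_moves([
  [0,0,0,0,0.1],
  [0,0,0,0,0.1],
  [0,0,0,0,0.1],
  [0,0,-0.02,0,0.1],
  [0,0,-0.03,0,0.1],
])

```text
clock: 10.87
position: [0.5549, -0.1076, 0.105]
ee_rot: [-0.063, 0.998, -0.01, 0.019]
ft_force: [-0.2, 0.1, 0.5]
grip_width: 0.451
```

```bash
python3 - <<'E'
from h import *
e=np.array([-.1327,.9912]);O=np.array([.5441,-.0121])
print((manip.get_obs()["position"][:2]-O)@e)
go(np.r_[O+.095*e,.24],97.6)
E
```

```text
-0.09611122689369882
t 10.87 pos [ 0.5549 -0.1076  0.105 ] F [-0.2  0.1  0.5] grip 0.451 q7 1.97 yaw 97.2 shift [-0.0057  0.188  -0.1392] turn -0.4058693678445877
```

Emit:
apply_moves([
  [0,0,-0.035,0,0.1],
  [0,0,-0.04,0,0.1],
  [0,0,-0.035,0,0.1],
  [0,0.03,0,0,0.1],
  [0,0.04,0,0,0.1],
])

```text
clock: 11.28
position: [0.5448, -0.0476, 0.2281]
ee_rot: [-0.053, 0.998, -0.012, 0.026]
ft_force: [1.6, 1.3, -1.0]
grip_width: 0.452
```

Emit:
apply_moves([
  [0,0.04,0,0,0.1],
  [0,0.04,0,0,0.1],
  [0,0.03,0,0,0.1],
  [0,0,0,0,0.1],
])

```text
clock: 11.62
position: [0.5344, 0.0707, 0.2311]
ee_rot: [-0.054, 0.998, -0.009, 0.032]
ft_force: [-0.1, -0.1, 0.7]
grip_width: 0.447
```

```bash
python3 - <<'E'
from h import *
e=np.array([-.1327,.9912]);O=np.array([.5441,-.0121])
a,d=camera("top"); C=cloud("top",d)
m=(abs(C[...,2]-.092)<.005)&(np.hypot(*(np.moveaxis(C[...,:2],-1,0)-(O+.095*e)[:,None,None]))<.04); b=C[m]
print("post",len(b),b.mean(0) if len(b) else 0,"nominal",O+.094*e)
go(np.r_[O+.094*e,.055],97.6)
a,d=camera("side"); save("s5.png",cv2.resize(a[100:270,150:370],(660,510)))
E
```

```text
post 0 0 nominal [0.5316262 0.0810728]
t 11.67 pos [0.5348 0.0678 0.2314] F [-0.2 -1.  -0. ] grip 0.449 q7 1.48 yaw 96.0 shift [0.0129 0.0174 0.1756] turn -1.6047605469174329
```

View pics/s5.png

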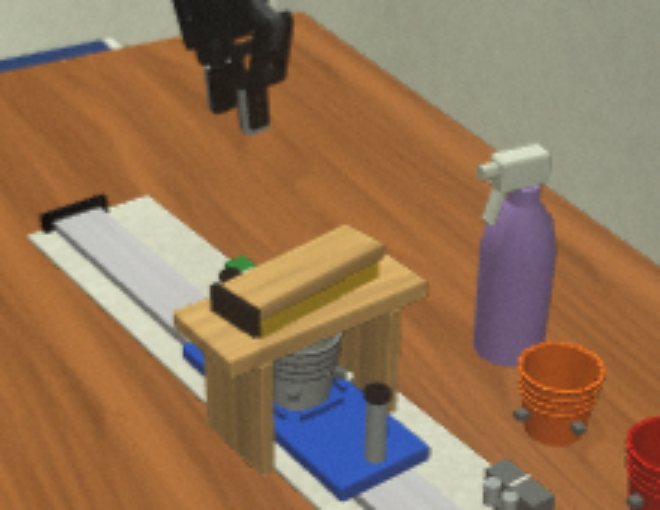

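Carrier is half through: the bucket at (305,370) is upright in the curb, and the start post cap is at about (378,392) in the crop. I'll use that cap to fix the far post position.

```bash
python3 - <<'E'
from h import *
e=np.array([-.1327,.9912]);O=np.array([.5441,-.0121])
p=at_z("side",(150+378/3,100+392/3),.092)[:2]; print(p,(p-O)@e)
print(R.from_quat(manip.get_obs()["ee_rot"]).as_matrix().round(3))
E
```

```text
[ 0.55687187 -0.10779614] -0.09654884396714003
[[-0.993 -0.101  0.065]
 [-0.103  0.995 -0.017]
 [-0.063 -0.023 -0.998]]
```

Emit:
apply_moves([
  [0.006,0.013,0.02,-1.5,0],
  [0.003,0.004,0.02,0,0],
  [0,0,0.02,0,0],
  [0,0,0,0,0],
])

```text
clock: 12.05
position: [0.5314, 0.0731, 0.1717]
ee_rot: [-0.06, 0.998, -0.01, 0.035]
ft_force: [-1.1, -0.2, -0.6]
grip_width: 0.502
```

```bash
python3 - <<'E'
from h import *
e=np.array([-.1327,.9912]);O=np.array([.5441,-.0121])
go(np.r_[O+.094*e,.055],97.6)
E
```

```text
t 12.05 pos [0.5314 0.0731 0.1717] F [-1.1 -0.2 -0.6] grip 0.502 q7 1.50 yaw 96.8 shift [0.0068 0.0108 0.1163] turn -0.788494705105137
```

Emit:
apply_moves([
  [0.003,0.011,0.01,0,0],
  [0.002,0.002,0.02,0,0],
  [0,0,0,0,0],
])

```text
clock: 12.3
position: [0.5286, 0.0818, 0.1422]
ee_rot: [-0.056, 0.998, -0.011, 0.036]
ft_force: [-0.2, 0.1, -0.7]
grip_width: 0.502
```

```bash
python3 - <<'E'
from h import *
e=np.array([-.1327,.9912]);O=np.array([.5441,-.0121])
go(np.r_[O+.094*e,.055],97.6)
E
```

```text
t 12.30 pos [0.5286 0.0818 0.1422] F [-0.2  0.1 -0.7] grip 0.502 q7 1.48 yaw 96.4 shift [0.0034 0.0012 0.0872] turn -1.243877927487759
```

Emit:
apply_moves([
  [0.001,0.001,0.03,-1,0],
  [0.001,0,0.03,0,0],
  [0.001,0,0.024,0,0],
  [0,0,0,0,0],
])

```text
clock: 12.63
position: [0.5368, 0.0838, 0.062]
ee_rot: [-0.064, 0.997, -0.008, 0.041]
ft_force: [-1.5, 1.5, -1.2]
grip_width: 0.497
```

```bash
python3 - <<'E'
from h import *
e=np.array([-.1327,.9912]);O=np.array([.5441,-.0121])
go(np.r_[O+.094*e,.055],97.6)
E
```

```text
t 12.63 pos [0.5368 0.0838 0.062 ] F [-1.5  1.5 -1.2] grip 0.497 q7 1.56 yaw 97.3 shift [ 0.0061 -0.0019  0.0066] turn -0.26825023621596245
```

Emit:
apply_moves([
  [0.006,-0.001,0.005,0,0],
  [0.002,0,0.002,0,0],
  [0,0,0,0,1],
  [0,0,0,0,1],
  [0,0,0,0,1],
])

```text
clock: 13.05
position: [0.5331, 0.0841, 0.0592]
ee_rot: [-0.064, 0.997, -0.007, 0.045]
ft_force: [2.4, 3.0, -15.3]
grip_width: 0.207
```

Emit:
apply_moves([
  [0,0,0,0,1],
  [0,0.006,0,0,1],
  [0,0.009,0,0,1],
  [0,0.012,0,0,1],
  [0,0.012,0,0,1],
])

```text
clock: 13.47
position: [0.5284, 0.1189, 0.059]
ee_rot: [-0.06, 0.997, -0.009, 0.044]
ft_force: [-1.8, -3.9, 0.2]
grip_width: 0.209
```

```bash
python3 - <<'E'
from h import *
e=np.array([-.1327,.9912]);O=np.array([.5441,-.0121])
print((manip.get_obs()["position"][:2]-O)@e)
go(np.r_[O+.269*e,.055],97.6)
E
```

```text
0.13197418819930562
t 13.47 pos [0.5284 0.1189 0.059 ] F [-1.8 -3.9  0.2] grip 0.209 q7 1.47 yaw 96.9 shift [0.0037 0.1371 0.0006] turn -0.7375598371680212
```

Emit:
apply_moves([
  [0.001,0.013,0,0,1],
  [0,0.013,0,0,1],
  [0,0.013,0,0,1],
  [0,0.013,0,0,1],
  [0,0.013,0,0,1],
])

```text
clock: 13.88
position: [0.5193, 0.185, 0.059]
ee_rot: [-0.058, 0.997, -0.011, 0.044]
ft_force: [-1.0, -3.9, 0.5]
grip_width: 0.205
```

Emit:
apply_moves([
  [0.001,0.013,0,0,1],
  [0,0.013,0,0,1],
  [0,0.01,0,0,1],
  [0,0.006,0,0,1],
  [0,0,0,0,1],
])

```text
clock: 14.3
position: [0.5128, 0.2325, 0.0591]
ee_rot: [-0.06, 0.997, -0.011, 0.045]
ft_force: [1.9, 0.5, -5.1]
grip_width: 0.209
```

```bash
cat >> h.py <<'E'
e=np.array([-.1327,.9912]);O=np.array([.5441,-.0121])
def carrier(name):
    a,d=camera("top"); C=cloud("top",d); y=(C[...,:2]-O)@e
    x=(C[...,:2]-O)@np.array([.9912,.1327]); hsv=cv2.cvtColor(a,cv2.COLOR_RGB2HSV)
    m=(abs(x)<.05)&(abs(C[...,2]-.03)<.012)&(hsv[...,0]>105)&(hsv[...,0]<125)&(hsv[...,1]>180)
    print("blue y",np.percentile(y[m],[.5,99.5]).round(4),m.sum())
    r=(abs(C[...,2]-.09)<.004)&(abs(x)<.05)&(y>.05)&(y<.25)
    print("rim/posts y", y[r].min() if r.any() else 0,y[r].max() if r.any() else 0)
    p=(abs(C[...,2]-.092)<.006)&(abs(x)<.016)&(y<.12)&(y>.042); print("post_start y",y[p].mean() if p.any() else 0,p.sum())
    save(name,cv2.resize(a[160:240,130:270],(770,440),interpolation=2))
E
python3 - <<'E'
from h import *
print((manip.get_obs()["position"][:2]-O)@e)
go(np.r_[O+.2715*e,.055],97.6)
carrier("t6.png")
E
```

```text
0.2465857059125279
t 14.30 pos [0.5128 0.2325 0.0591] F [ 1.9  0.5 -5.1] grip 0.209 q7 1.24 yaw 96.8 shift [0.0021 0.025  0.0032] turn -0.8283177572965599
blue y [0.044  0.2554] 1420
rim/posts y 0.05007806372719406 0.18191119289947882
post_start y 0.06499015076566231 51
```

View pics/t6.png

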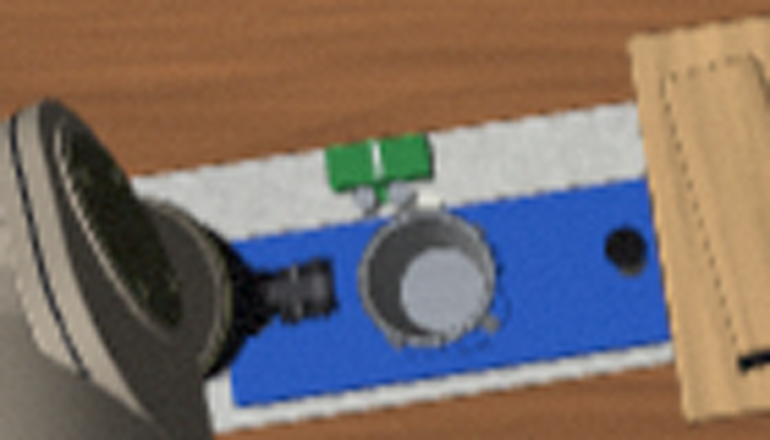

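Carrier is through, its centre at about y 0.148, so about 26 mm short of the notch. Bucket is upright.

Emit:
apply_moves([
  [0,0.01,0,0,1],
  [0,0.008,0,0,1],
  [0,0.006,0,0,1],
  [0,0.003,0,0,1],
  [0,0,0,0,1],
])

```text
clock: 14.77
position: [0.5099, 0.2529, 0.0591]
ee_rot: [-0.056, 0.997, -0.014, 0.043]
ft_force: [-0.8, 2.9, -3.4]
grip_width: 0.206
```

```bash
python3 - <<'E'
from h import *
print((manip.get_obs()["position"][:2]-O)@e)
go(np.r_[O+.272*e,.055],97.6)
carrier("t7.png")
E
```

```text
0.2672160776313712
t 14.77 pos [0.5099 0.2529 0.0591] F [-0.8  2.9 -3.4] grip 0.206 q7 1.20 yaw 96.3 shift [0.0017 0.0049 0.0038] turn -1.2689339497847243
blue y [0.0643 0.2772] 1451
rim/posts y 0.06653542980738095 0.20277743183925956
post_start y 0.075814537395783 46
```

Emit:
apply_moves([
  [0,0.004,0,0,1],
  [0,0,0,0,1],
  [0,0,0,0,1],
])

```text
clock: 15.07
position: [0.5095, 0.2559, 0.059]
ee_rot: [-0.055, 0.997, -0.014, 0.043]
ft_force: [-1.6, -0.4, -0.8]
grip_width: 0.203
```

```bash
python3 - <<'E'
from h import *
print((manip.get_obs()["position"][:2]-O)@e)
go(np.r_[O+.272*e,.055],97.6)
carrier("t8.png")
E
```

```text
0.2702800783425881
t 15.07 pos [0.5095 0.2559 0.059 ] F [-1.6 -0.4 -0.8] grip 0.203 q7 1.19 yaw 96.3 shift [0.0017 0.0018 0.0039] turn -1.3407180514399215
blue y [0.0673 0.2807] 1456
rim/posts y 0.06903178281431496 0.20568912356316213
post_start y 0.0788708299040864 47
```

The along-rail force dropped to about 0 and c ≈ 0.174, so it's in the notch. Releasing and retreating upward.

Emit:
apply_moves([
  [0,0,0,0,0.1],
  [0,0,0,0,0.1],
  [0,0,0,0,0.1],
  [0,0,-0.02,0,0.1],
  [0,0,-0.03,0,0.1],
])

```text
clock: 15.53
position: [0.5038, 0.256, 0.1055]
ee_rot: [-0.055, 0.998, -0.016, 0.041]
ft_force: [-0.6, 0.1, 0.2]
grip_width: 0.449
```

Emit:
apply_moves([
  [0,0,-0.04,0,0.1],
  [0,0,-0.04,0,0.1],
  [0,0.03,-0.04,0,0.1],
  [0,0.04,-0.01,0,0.1],
  [0,0.04,0,0,0.1],
])

```text
clock: 15.95
position: [0.4873, 0.3579, 0.2379]
ee_rot: [-0.047, 0.998, -0.013, 0.045]
ft_force: [0.3, -0.1, -0.1]
grip_width: 0.449
```

Emit:
apply_moves([
  [0,0.04,0,0,0.1],
  [0,0.04,0,0,0.1],
  [0,0.03,0,0,0.1],
  [0,0,0,0,0.1],
])

```text
clock: 16.28
position: [0.4732, 0.4821, 0.2377]
ee_rot: [-0.05, 0.998, -0.008, 0.046]
ft_force: [-1.1, -0.4, 0.4]
grip_width: 0.448
```

```bash
python3 - <<'E'
from h import *
go(np.r_[O+.272*e,.055],97.6)
carrier("t9.png")
a,d=camera("top"); C=cloud("top",d)
q=C-np.r_[O+.1745*e,0]; x=q[...,:2]@np.array([.9912,.1327]); y=q[...,:2]@e
for n,lo,hi in(("bucket",-.05,.05),("ps",-.115,-.075),("pf",.075,.115)):
    m=(abs(C[...,2]-.0915)<.005)&(abs(x)<.05)&(y>lo)&(y<hi); (c,s,_)=cv2.minAreaRect(np.c_[x[m],y[m]].astype(np.float32)*1000); print(n,m.sum(),"centre rel notch mm",np.round(c,1),np.round(s,1),"z",C[m][:,2].mean().round(4))
q=C-[.3686,-.2306,0]; m=(abs(C[...,2]-.09)<.005)&(np.hypot(q[...,0],q[...,1])<.075)
c,s,_=cv2.minAreaRect(C[m][:,:2].astype(np.float32)*1000); print("top bucket",c,s,C[m][:,2].mean())
b,_=camera("side"); save("f.png",np.hstack([cv2.resize(a[120:320,120:400],(420,300)),cv2.resize(b[100:370,80:390],(345,300))]))
E
```

```text
t 16.28 pos [0.4732 0.4821 0.2377] F [-1.1 -0.4  0.4] grip 0.448 q7 0.85 yaw 95.7 shift [ 0.0051 -0.2231  0.1877] turn -1.869177943161091
blue y [0.0675 0.2814] 1641
rim/posts y 0.06917857779172157 0.20594634434985426
post_start y 0.07887486447376309 47
bucket 129 centre rel notch mm [-0.1 -0.9] [62.6 63. ] z 0.0903
ps 45 centre rel notch mm [ -0.3 -95.6] [17.6 18.6] z 0.0919
pf 51 centre rel notch mm [-0.5 93.7] [18.7 18. ] z 0.092
top bucket (378.3473205566406, -230.61004638671875) (63.76820755004883, 62.08885955810547) 0.08991835116244425
```

View pics/f.png

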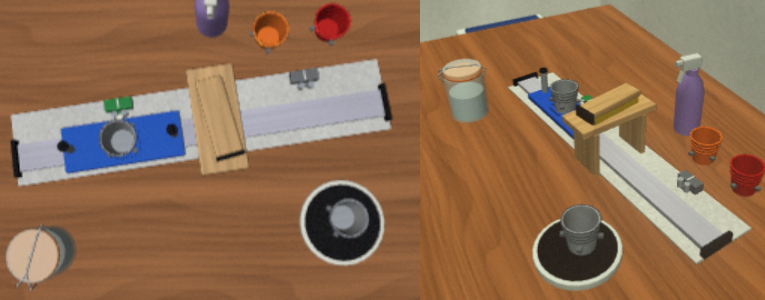

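Final view: the carrier sits level with the green block, about 1 mm off my notch estimate. Both buckets are upright, the top one 10 mm from the turntable's centre. Spray, canister and brush look unmoved, and the arm is clear.

```bash
python3 -c "
from h import *
print(workorder.hand_in())"
```

```text
the job is handed in; nothing more can be done
None
```

The job is handed in at about 16.5 s on the robot's clock. `hand_in` gives no verdict, so these results are from my own last checks.

- **Top bucket:** I lifted it off the pile and set it on the turntable. It stands upright, about 10 mm from the turntable's centre (limit 55 mm), with its rim at 90 mm as expected.
- **Carrier:** I pushed it halfway under the riser by the start post, then gripped the far post and pulled it on to the green station. Along the rail it is about 1 mm short of my estimate of the notch (limit 4 mm). The pull along the rail fell to about 0 N there, and the carrier did not move when I let go.
- **Lower bucket:** It stands upright in its curb, within about 1 mm of the carrier's centre.
- **Bystanders:** The spray bottle, canister and brush look unmoved in the last picture. I did not measure them again.

- **Hard press:** setting the top bucket down pressed to about 48 N at the wrist, through the held bucket, before I eased off; the wrist limit is 120 N.
- **Tool tilt:** the tool drifted up to about 5° off vertical during the moves, which did not affect the grips.
- **Unreliable reading:** one automatic post reading (`post_start` in `carrier()`) disagreed, probably because it also picked up the bucket's rim. I used the carrier's edges and the grip position instead, and separate post readings after the release agreed with those.

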